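Open the parts crock and set out the bushing

ROBOT

A 7-joint arm with a two-finger parallel gripper is mounted at the origin on the work surface. World frame = base frame: x ahead of the robot, y to its left, z up, the work surface at z = 0. Lengths are in m, angles in rad, forces in N, time in s.
With the tool pointing down it reaches from about 0.4 to 0.9 m from the base axis. Payload 5.6 kg.
Tool frame: the origin (TCP) lies at the very end of the fingers, on their centre line; the grasp point (between the pads) lies 19 mm behind it; z points along the fingers, y is the line along which they close (so a half turn about z gives the same grasp; the last joint's range is limited). The gripper opens to 92 mm and grips with 3 to 60 N. Pads are 20 mm wide; open, the fingers measure 128 mm over their backs; the gripper's body (75 mm by 189 mm) begins 69 mm behind the grasp point.
Start: joints at [1.113, 0.468, -0.012, 1.603, 0.006, 1.071, -0.056], TCP at [0.262, -0.595, 0.215] pointing down, gripper open.
Joint ranges: [-2.53, 2.53], [-0.31, 2.02], [-1.57, 1.55], [0.28, 2.44], [-1.29, 4.43], [0.15, 1.84], [-2.92, 2.92]. Speed limits (rad/s): [2.57, 2.57, 3.14, 3.14, 3.14, 3.14, 3.14].

INTERFACE

Orientations are given as a unit quaternion [w, x, y, z].
In Python, from cell import r gives the robot as it stands.
- The arm moves only by the shell command python3 -m inch 'ROWS' [OPENING] [FORCE]. ROWS is JSON, a list of rows, each an object with "travel": the shift along the tool's x, y, z in mm, a list of three; "delta_rot": the turn, a rotation vector about the tool's x, y, z in degrees, a list of three. A call has 1 to 10 rows; each row shifts and turns the commanded pose from where the row before left it, along the tool's axes as they then stand; what a row does not reach is not made up. A row lasts 1/10 s, in which the tool goes at most 50 mm and 8.59 degrees, less where a joint would pass 70% of its speed; a pose out of reach is approached as far as the arm can. A call is refused whole if a number of a shift passes 50 or a number of a turn 8.59, either way. A call with a gripper value outside its range is refused whole. OPENING is the opening, from 0 (shut) to 1 (fully open), set as the call begins (- or left out, the last holds). The fingers move at their own pace and stop on an object; FORCE is the grip in N (left out, the last holds). Time passes only in rows, so rows that do not move let the fingers close. It gives the time, the measured TCP pose, the force, the opening and the grip force at its end, in the units of the state.
- r.get_obs(): the state, without advancing time (a new reading comes with each control period).
- r.grab_frame(name): name is "scene" or "side" or "wrist"; returns a dict with "pixels" (400x640x3 uint8, red, green, blue), "fovy" (degrees; the focal length in pixels is half the picture's height over the tangent of half this angle, whatever the lens; pixels are square), "cx", "cy" (the principal point, pixels), "view" (4x4, takes a point from world to camera coordinates). Camera axes: x right, y up, looking along -z (the intrinsics and any distortion apply to the point x, -y, -z); pixel columns grow to the right and rows downward; lengths in m; the calibration is good to about 2 mm. A picture is of the moment at which its call begins. There is no depth.
- r.sign_off(): hands the job in; it is judged then, once.
Trained networks look in a picture, given as the dict that the camera call returned (one of the last four; its "shot" number tells which), for a name from the list of things; names that differ only in an ending like _2 or _b are one class to them, and where a whole thing is asked for, a point or a joint stands for the part that bears it (a point fixed in the world has none). Each returns a list of dicts, best first, with "confidence" (0 to 1); they miss things now and then, are a little off and sometimes report something else, mostly with a low value. They report only what shows in the picture. A call takes as long as a camera call. They do not tell look-alikes from the thing itself.
- r.boxes_of(query, picture): "box" ([left, top, right, bottom] in pixels, round what is visible of it).
- r.pinpoint(query, picture): "position" ([column, row] in pixels: a listed point, or the origin of a listed thing).
The state is a dict: "t": time; "qpos": joint angles; "joint_velocities": joint speeds; "tau": joint torques, N m; "tool_pos": TCP position; "tcp_rot": TCP orientation; "force": force on the tool from outside, world axes, zero at the start; "torque": the same for the moment, N m; "finger_gap": finger opening in m; "grasp_force": force on a finger pad.
Only numpy, scipy, OpenCV 4.12 (cv2) and the standard library are available. Lean on these libraries where they do the work, as an engineer would, in place of code of your own. Each camera call takes 0.05 s, during which the arm holds its last target. There are 200 camera calls.

TASK

Lift the stoneware lid off the crock by its knob and set it down gently, knob up, wholly on the round cork mat: keep it roughly level, and do not drop it, bang it down or put it on the bare slate. Then take the brass bushing out of the open crock and stand it upright, flange down, over the large hole in the middle of the wooden staking block. Leave the crock and the block where they are, and do not disturb the arbor and the punch.

Things in the scene. Friction and masses are not known exactly. Their poses are not given: they have to be found in the camera images.
- pot: Wide, low white stoneware crock, open at the top, 180 mm outside diameter, 76 mm high, wall 5 mm, floor 6 mm thick (170 mm inside diameter). Loose but heavy (1.6 kg). Origin: centre of its underside; z up.
- lid: Loose round white stoneware lid, 0.5 kg, brittle, lying on the crock at the start. Disc 184 mm diameter, 8 mm thick; under it a boss of 156 mm diameter, 5 mm deep; a dark wooden knob on top. Origin: centre of the boss's underside, z up through the knob. Flat top 13 mm and knob's top 49 mm above the origin. On the crock the origin lies 71 mm above the crock's (boss hangs into the mouth).
- lid_knob (a point): Grip point on the lid's axis, in the round knob's widest part (38 mm diameter, from 28 to 44 mm above the lid's origin), 36 mm above the lid's origin and 23 mm above the lid's flat top.
- bushing: Brass bushing, 0.45 kg, standing upright on the crock's floor, under the lid: a sleeve of 44 mm outside diameter, 60 mm high with a 28 mm bore and, at its foot, a flange of 62 mm diameter, 9 mm thick. Origin: centre of its underside; z along the sleeve, up from the flange.
- mat: Round cork mat, 240 mm diameter, 8 mm thick, fixed on the slate. Origin: centre of its underside; z up.
- block: Square wooden staking block, 130 x 130 mm, 50 mm high, with a 22 mm hole in the middle of its top and four smaller holes (10 to 16 mm) near its corners. Loose, 0.8 kg. Origin: centre of its underside; z up.
- block_hole0 (a point): Centre of the mouth of the large middle hole, on the block's top face, 50 mm above the block's origin.
- arbor: Bystander: blackened steel arbor lying on the slate, 160 mm long, 28 mm thick. Origin: under its middle; x along it.
- punch: Bystander: polished steel punch lying on the slate, 125 mm long, 16 mm thick. Origin: on its underside near the middle; x along it to the tip.
Mind the look-alikes: they are no part of the job. Several things look just like the mat: the one meant starts farthest from the robot's base. Leave any pink look-alike of the lid alone.

How it is judged:
By the outcome, as a careful person would: the job done as asked, in the order asked, and still so for the second after the job is handed in, with the robot touching nothing.
It also fails if it takes over 64 s, if anything falls off the work surface, if the arm or the gripper's body presses on something with over 40 N, if the wrist force passes 120 N, or if a joint passes its speed limit or range.

## Working session

There is one attempt and no reset: what is moved stays moved. The work goes in short steps, Python scripts to look and compute and a shell command to move; the robot and the scene stay as the last step left them, time stands still between calls to the robot, and variables do not carry over. Pictures are saved under pics/ and viewed, at most 10 in all, crops included, and the job is handed in when it is done.

```bash
ls; mkdir -p pics; cat > h.py <<'E'
import numpy as np, cv2
from cell import r
def ray(f,px):
    F=200/np.tan(np.radians(f["fovy"])/2); V=np.array(f["view"])
    d=np.array([(px[0]-f["cx"])/F,-(px[1]-f["cy"])/F,-1.]); R=V[:3,:3]
    return -R.T@V[:3,3], R.T@d
def onz(f,px,z):
    o,d=ray(f,px); return o+d*(z-o[2])/d[2]
def proj(f,p):
    F=200/np.tan(np.radians(f["fovy"])/2); c=np.array(f["view"])@np.r_[p,1]
    return np.array([f["cx"]-F*c[0]/c[2], f["cy"]+F*c[1]/c[2]])
def tri(a):
    A=0;b=0
    for f,px in a:
        o,d=ray(f,px); d=d/np.linalg.norm(d); P=np.eye(3)-np.outer(d,d); A=A+P; b=b+P@o
    return np.linalg.solve(A,b)
def save(f,n): cv2.imwrite("pics/"+n,cv2.cvtColor(f["pixels"],cv2.COLOR_RGB2BGR))
E
python3 - <<'E'
from h import *
Z=dict(pot=0,lid=.071,lid_knob=.107,mat=0.0,block=0,block_hole0=.05,arbor=0,punch=0)
for n in("scene","side"):
    f=r.grab_frame(n); save(f,n+".png"); print(n,{k:(np.round(v,3).tolist() if k=="view" else v) for k,v in f.items() if k!="pixels"})
    for q in Z:
        for d in r.pinpoint(q,f)[:5]: print(q,round(d["confidence"],2),np.round(d["position"],1),np.round(onz(f,d["position"],Z[q])[:2],4))
print(r.get_obs())
E
```

```text
pics
scene {'fovy': 53.758956822015854, 'cx': 319.86896501440333, 'cy': 203.23643020653245, 'view': [[-0.378, 0.925, 0.015, 0.081], [-0.669, -0.285, 0.687, 0.31], [0.64, 0.25, 0.727, -1.518], [0.0, 0.0, 0.0, 1.0]], 'shot': 1}
pot 0.91 [383.  251.4] [0.5281 0.3185]
lid 0.79 [381.9 233.6] [0.5269 0.3055]
lid 0.69 [460.2 302. ] [0.6529 0.5302]
lid_knob 0.87 [384.  228.7] [0.5391 0.3098]
lid_knob 0.63 [465.1 299.9] [0.6678 0.5335]
mat 0.78 [198.6 191.9] [ 0.5307 -0.2857]
mat 0.74 [236.8 138.1] [ 0.2417 -0.317 ]
block 0.59 [270.8 225.8] [ 0.5667 -0.0115]
block 0.42 [303.9 308.3] [0.7728 0.1856]
block 0.26 [199.8 192.6] [ 0.5319 -0.2804]
block_hole0 0.56 [270.3 213.2] [ 0.5616 -0.0115]
arbor 0.83 [177.3 254.8] [ 0.7592 -0.1996]
punch 0.76 [303.  307.4] [0.7714 0.1826]
side {'fovy': 55.2126836886478, 'cx': 320.3360570631514, 'cy': 195.24589416365725, 'view': [[-0.691, -0.722, 0.008, 0.425], [0.525, -0.494, 0.693, -0.302], [-0.497, 0.484, 0.721, -1.201], [0.0, 0.0, 0.0, 1.0]], 'shot': 2}
pot 0.57 [271.9 243.6] [0.5414 0.302 ]
lid 0.82 [272.2 236.6] [0.5176 0.3123]
lid 0.81 [197.2 273.3] [0.5
[... 481 characters left out ...]
0.46747596, -0.01161101,  1.60270678,  0.00600011,
        1.07140753, -0.05632024]), 'joint_velocities': array([ 8.59597445e-04,  2.84862251e-05,  1.28410280e-03, -3.56403052e-04,
        1.54453728e-03,  5.39623282e-04, -2.15846739e-03]), 'tau': array([ 4.27943442e-04, -5.20410240e+01, -1.24684049e-02, -2.44057971e+01,
       -5.65960282e-02,  1.13023154e-02,  5.34761739e-05]), 'tool_pos': array([ 0.26192956, -0.59489179,  0.21460516]), 'tcp_rot': array([ 2.24314244e-05,  9.78576652e-01,  2.05882821e-01, -1.21832606e-05]), 'force': array([-0.4829554 , -0.76216116,  1.45742455]), 'torque': array([-0.05382186, -0.05271052, -0.03498945]), 'grasp_force': 0.0, 'finger_gap': 0.09210509722462935}
```

View pics/scene.png

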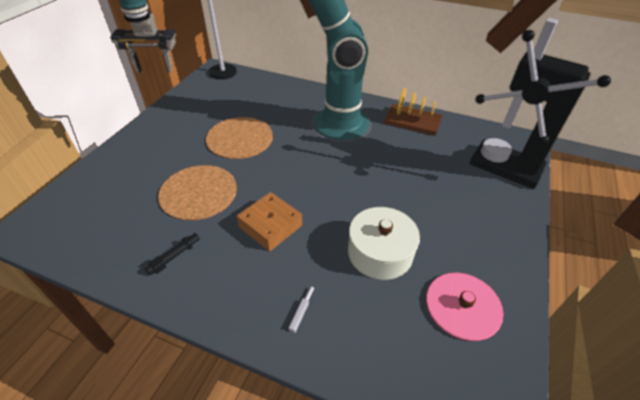

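View pics/side.png

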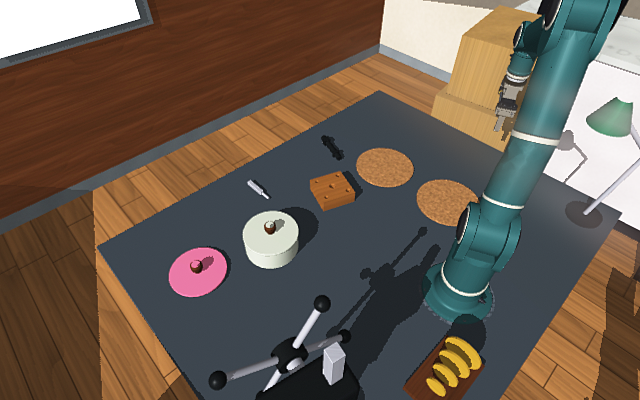

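The things I could confuse, by pixel in the scene picture:
- **Lids:** the white one on the crock is at (384,235). The pink look-alike is at (465,303), so I leave it alone.
- **Mats:** one is at (199,192), about 0.60 m from the base. The other is at (237,138), about 0.40 m away.

I choose the white lid and the far mat at (199,192). The block is at (270,220), the arbor at (172,254) and the punch at (302,308).

```bash
python3 -m inch '[{"travel":[34,-18,-8],"delta_rot":[0,0,0]},{"travel":[34,-18,-8],"delta_rot":[0,0,0]},{"travel":[34,-18,-8],"delta_rot":[0,0,0]},{"travel":[34,-18,-8],"delta_rot":[0,0,0]},{"travel":[34,-18,-8],"delta_rot":[0,0,0]},{"travel":[34,-18,-8],"delta_rot":[0,0,0]},{"travel":[34,-18,-8],"delta_rot":[0,0,0]},{"travel":[34,-18,-8],"delta_rot":[0,0,0]},{"travel":[34,-18,-8],"delta_rot":[0,0,0]},{"travel":[34,-18,-8],"delta_rot":[0,0,0]}]' 1
cat >> h.py <<'E'
def look(n,qs,z):
    f=r.grab_frame(n)
    for q in qs:
        for d in r.pinpoint(q,f)[:3]: print(n,q,round(d["confidence"],2),np.round(d["position"],1),np.round(onz(f,d["position"],z[q])[:2],4))
    return f
E
python3 - <<'E'
from h import *
Z=dict(mat=0,block_hole0=.05,block=0)
f=look("wrist",Z,Z); save(f,"w1.png"); print(r.boxes_of("mat",f)[:2], onz(f,(320,200),0))
b=r.boxes_of("mat",f)
E
```

```text
t: 1.9
tool_pos: [0.5013, -0.2919, 0.2952]
tcp_rot: [0.0, 0.979, 0.206, 0.0]
force: [0.2, 0.2, 0.4]
finger_gap: 0.0917
grasp_force: 0.0
wrist mat 0.96 [326.2 150.2] [ 0.5321 -0.2939]
wrist mat 0.77 [263.2 310.5] [ 0.2318 -0.3068]
wrist block_hole0 0.64 [134.7  40.1] [ 0.564  -0.0134]
wrist block 0.67 [160.   47.2] [ 0.5695 -0.0185]
[{'box': [196.8, 248.7, 334.6, 362.1], 'confidence': 0.77}, {'box': [246.4, 64.4, 403.6, 227.1], 'confidence': 0.66}] [ 0.45593235 -0.31714651  0.        ]
```

```bash
python3 -m inch '[{"travel":[20,-45,0],"delta_rot":[0,0,0]},{"travel":[20,-45,0],"delta_rot":[0,0,0]},{"travel":[20,-45,0],"delta_rot":[0,0,0]},{"travel":[20,-45,0],"delta_rot":[0,0,0]},{"travel":[20,-45,0],"delta_rot":[0,0,0]},{"travel":[20,-45,0],"delta_rot":[0,0,0]}]'
python3 - <<'E'
from h import *
Z=dict(mat=0,block_hole0=.05,block=0,lid_knob=.107)
f=look("wrist",Z,Z); save(f,"w2.png")
E
```

```text
t: 2.8
tool_pos: [0.5011, 0.0023, 0.2946]
tcp_rot: [0.0, 0.979, 0.204, 0.0]
force: [1.3, -0.1, 0.9]
finger_gap: 0.0919
grasp_force: 0.0
wrist mat 0.66 [489.6 220.9] [ 0.5336 -0.29  ]
wrist mat 0.57 [416.  366.9] [ 0.2337 -0.3147]
wrist block_hole0 0.77 [348.  134.2] [ 0.5666 -0.0151]
wrist block_hole0 0.23 [90.8 52.8] [0.5281 0.3273]
wrist block 0.94 [346.8 131.8] [ 0.5694 -0.0173]
wrist lid_knob 0.68 [67.6 45.2] [0.5304 0.3113]
```

```bash
python3 -m inch '[{"travel":[20,-45,0],"delta_rot":[0,0,0]},{"travel":[20,-45,0],"delta_rot":[0,0,0]},{"travel":[20,-45,0],"delta_rot":[0,0,0]},{"travel":[20,-45,0],"delta_rot":[0,0,0]},{"travel":[20,-45,0],"delta_rot":[0,0,0]}]'
python3 - <<'E'
from h import *
Z=dict(block_hole0=.05,lid_knob=.107,lid=.071,pot=0)
f=look("wrist",Z,Z); save(f,"w3.png")
w=[cv2.resize(cv2.imread(f"pics/w{i}.png"),(400,250)) for i in(1,2,3)]
cv2.imwrite("pics/m.png",np.vstack([np.hstack(w[:2]),np.hstack([w[2],w[2]*0])]))
E
```

```text
t: 3.55
tool_pos: [0.5039, 0.2472, 0.2943]
tcp_rot: [0.001, 0.979, 0.203, 0.0]
force: [1.4, -1.0, 0.6]
finger_gap: 0.0918
grasp_force: 0.0
wrist block_hole0 0.88 [500.2 207.7] [ 0.5624 -0.0145]
wrist block_hole0 0.42 [487.  195.2] [0.5708 0.0126]
wrist lid_knob 0.77 [276.5 137.3] [0.5327 0.3108]
wrist lid 0.74 [278.5 136.3] [0.5314 0.3126]
wrist lid 0.69 [271.5 137.3] [0.5267 0.3204]
wrist lid 0.66 [149.9   4. ] [0.6125 0.5055]
```

View pics/m.png

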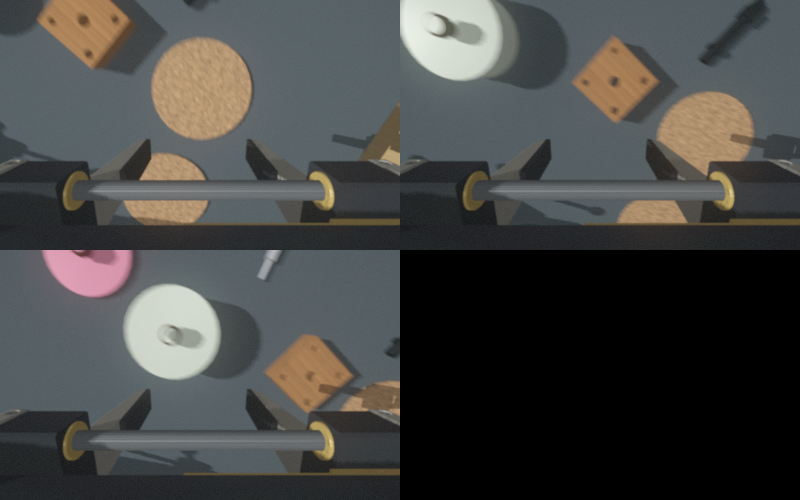

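The montage shows the white lid and knob at about (276,135) in the full wrist picture, the pink lid at the upper left, and the block hole. The mat I chose is the round one at (326,150) in the first wrist shot. I'll check the lid and mat centres by outline next.

```bash
python3 - <<'E'
from h import *
f=look("wrist",["lid_knob"],dict(lid_knob=.107))
im=f["pixels"]; hsv=cv2.cvtColor(im,cv2.COLOR_RGB2HSV)
m=((hsv[...,1]<60)&(hsv[...,2]>135)).astype(np.uint8); m[230:]=0
n,l,s,c=cv2.connectedComponentsWithStats(m); i=1+s[1:,4].argmax(); print(s[i],c[i])
h=cv2.convexHull(np.argwhere(l==i)[:,::-1].astype(np.float32)).reshape(-1,2)
P=np.array([onz(f,p,.084) for p in h])[:,:2]; print(cv2.minEnclosingCircle(P.astype(np.float32)),cv2.fitEllipse(P.astype(np.float32)))
# check distortion: reproject tcp
p=r.get_obs()["tool_pos"]; print("tcp px",proj(f,p))
save({"pixels":cv2.resize(im[40:230,180:380],None,fx=3,fy=3)},"c.png")
E
```

```text
wrist lid_knob 0.76 [274.1 136.6] [0.5317 0.3122]
[  204    56   150   152 17549] [278.68744658 131.49660949]
((0.5322892665863037, 0.3097008168697357), 0.09263207018375397) ((0.5323819518089294, 0.3095415234565735), (0.18452675640583038, 0.18455936014652252), 163.5450439453125)
tcp px [317.16826503 239.45187625]
```

View pics/c.png

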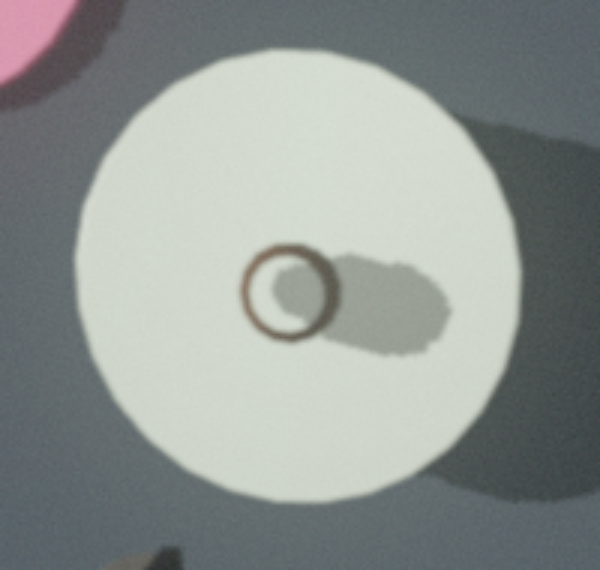

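The crop shows the white lid with its dark-rimmed knob at crop pixel (290,292). The rim fit gives a 184.5 mm diameter centred at (0.532, 0.310), which confirms the white lid. Next I reach over it.

```bash
python3 -m inch '[{"travel":[26,-23,20],"delta_rot":[0,0,0]},{"travel":[25,-23,30],"delta_rot":[0,0,0]},{"travel":[0,0,40],"delta_rot":[0,0,0]},{"travel":[0,0,40],"delta_rot":[0,0,0]},{"travel":[0,0,0],"delta_rot":[0,0,0]},{"travel":[0,0,0],"delta_rot":[0,0,0]}]' 0.75
python3 -c "
from h import *
o=r.get_obs();from scipy.spatial.transform import Rotation as R
w=o['tcp_rot'];M=R.from_quat(np.r_[w[1:],w[0]]).as_matrix();print(o['tool_pos'],M.round(4),M.T@(np.array([.5323,.3097,.0905])-o['tool_pos'])*1000)"
```

```text
t: 4.5
tool_pos: [0.5315, 0.3096, 0.1651]
tcp_rot: [0.0, 0.979, 0.205, -0.0]
force: [-0.2, -0.6, 1.1]
finger_gap: 0.069
grasp_force: 0.0
[0.53149762 0.30963736 0.16508245] [[ 9.162e-01  4.007e-01 -2.000e-04]
 [ 4.007e-01 -9.162e-01 -7.000e-04]
 [-4.000e-04  6.000e-04 -1.000e+00]] [ 0.79192668  0.22257989 74.58225758]
```

```bash
python3 -m inch '[{"travel":[1,0,25],"delta_rot":[0,0,0]},{"travel":[0,0,22],"delta_rot":[0,0,0]},{"travel":[0,0,15],"delta_rot":[0,0,0]},{"travel":[0,0,8],"delta_rot":[0,0,0]},{"travel":[0,0,4],"delta_rot":[0,0,0]},{"travel":[0,0,0],"delta_rot":[0,0,0]},{"travel":[0,0,0],"delta_rot":[0,0,0]}]'
python3 -m inch '[{"travel":[0,0,0],"delta_rot":[0,0,0]},{"travel":[0,0,0],"delta_rot":[0,0,0]},{"travel":[0,0,0],"delta_rot":[0,0,0]},{"travel":[0,0,0],"delta_rot":[0,0,0]},{"travel":[0,0,0],"delta_rot":[0,0,0]},{"travel":[0,0,0],"delta_rot":[0,0,0]}]' 0.3 35
```

```text
t: 5.2
tool_pos: [0.5321, 0.312, 0.0915]
tcp_rot: [-0.0, 0.979, 0.206, 0.001]
force: [-0.5, -0.1, -0.1]
finger_gap: 0.0688
grasp_force: 0.0
t: 5.8
tool_pos: [0.532, 0.3107, 0.0907]
tcp_rot: [0.001, 0.979, 0.206, 0.0]
force: [0.2, -3.4, 2.8]
finger_gap: 0.0369
grasp_force: 35.0
```

```bash
python3 -m inch '[{"travel":[0,0,0],"delta_rot":[0,0,0]},{"travel":[0,0,-3],"delta_rot":[0,0,0]},{"travel":[0,0,-5],"delta_rot":[0,0,0]},{"travel":[0,0,-10],"delta_rot":[0,0,0]},{"travel":[0,0,-15],"delta_rot":[0,0,0]},{"travel":[0,0,-20],"delta_rot":[0,0,0]},{"travel":[0,0,-20],"delta_rot":[0,0,0]},{"travel":[0,0,-15],"delta_rot":[0,0,0]},{"travel":[0,0,-8],"delta_rot":[0,0,0]},{"travel":[0,0,0],"delta_rot":[0,0,0]}]' 0.3 50
python3 - <<'E'
from h import *
Z=dict(bushing=.066,block_hole0=.05)
f=look("side",["bushing"],dict(bushing=.006)); g=look("scene",["bushing"],dict(bushing=.006))
save({"pixels":np.vstack([cv2.resize(f["pixels"][120:300,170:430],(600,300)),cv2.resize(g["pixels"][130:310,250:510],(600,300))])},"d.png")
E
```

```text
t: 6.8
tool_pos: [0.5321, 0.312, 0.1881]
tcp_rot: [-0.0, 0.979, 0.206, 0.001]
force: [0.3, -0.0, -5.5]
finger_gap: 0.0368
grasp_force: 50.0
scene bushing 0.97 [381.9 253.3] [0.5402 0.318 ]
```

View pics/d.png

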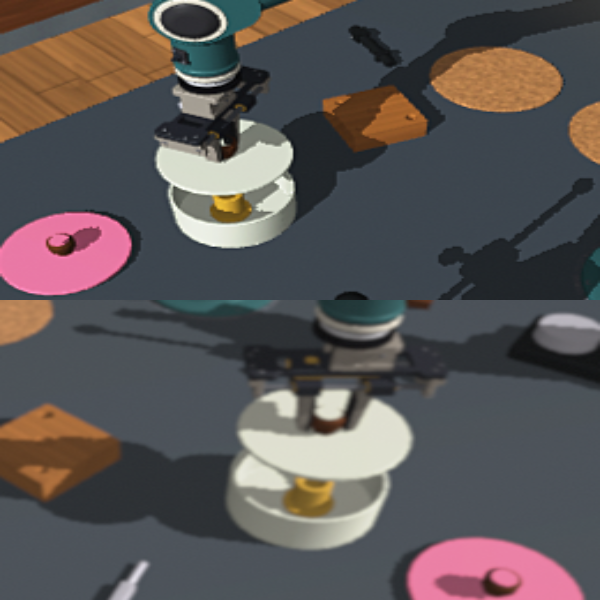

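The crops show the lid lifted and level, and the brass bushing standing in the crock. Now I carry the lid to the mat.

```bash
python3 -m inch '[{"travel":[-4,9,0],"delta_rot":[0,0,0]},{"travel":[-8,18,0],"delta_rot":[0,0,0]},{"travel":[-12,27,0],"delta_rot":[0,0,0]},{"travel":[-16,37,0],"delta_rot":[0,0,0]},{"travel":[-16,37,0],"delta_rot":[0,0,0]},{"travel":[-16,37,0],"delta_rot":[0,0,0]},{"travel":[-16,37,0],"delta_rot":[0,0,0]},{"travel":[-16,37,0],"delta_rot":[0,0,0]},{"travel":[-16,36,0],"delta_rot":[0,0,0]},{"travel":[-16,36,0],"delta_rot":[0,0,0]}]'
python3 -m inch '[{"travel":[-16,37,0],"delta_rot":[0,0,0]},{"travel":[-16,37,0],"delta_rot":[0,0,0]},{"travel":[-16,37,0],"delta_rot":[0,0,0]},{"travel":[-16,37,0],"delta_rot":[0,0,0]},{"travel":[-16,37,0],"delta_rot":[0,0,0]},{"travel":[-12,27,0],"delta_rot":[0,0,0]},{"travel":[-8,18,10],"delta_rot":[0,0,0]},{"travel":[-5,10,10],"delta_rot":[0,0,0]},{"travel":[0,0,10],"delta_rot":[0,0,0]},{"travel":[0,0,0],"delta_rot":[0,0,0]}]'
python3 - <<'E'
from h import *
o=r.get_obs();from scipy.spatial.transform import Rotation as R
w=o['tcp_rot'];M=R.from_quat(np.r_[w[1:],w[0]]).as_matrix();print(o['tool_pos'],M.T@(np.array([.532,-.291,.0277])-o['tool_pos'])*1000)
for n in("side","scene"): look(n,["mat","block_hole0","bushing"],dict(mat=0,block_hole0=.05,bushing=.006))
E
```

```text
t: 8.0
tool_pos: [0.5316, -0.0302, 0.1863]
tcp_rot: [0.0, 0.979, 0.206, -0.0]
force: [1.1, -0.1, -6.8]
finger_gap: 0.0366
grasp_force: 50.0
t: 9.0
tool_pos: [0.5317, -0.2872, 0.1539]
tcp_rot: [-0.002, 0.978, 0.207, -0.002]
force: [-0.2, 0.4, -6.2]
finger_gap: 0.0369
grasp_force: 50.0
[ 0.53170414 -0.28718236  0.15390271] [ -0.98048115   4.23835729 126.18582344]
side mat 0.86 [383.3 166.6] [ 0.5336 -0.2886]
side block_hole0 0.69 [333.5 186.2] [ 0.56   -0.0165]
side bushing 0.86 [269.9 246.7] [0.532  0.3176]
scene mat 0.98 [197.7 192.9] [ 0.5356 -0.2857]
scene mat 0.91 [240.3 139.2] [ 0.2423 -0.302 ]
scene block_hole0 0.79 [269.5 211.2] [ 0.5556 -0.0172]
scene bushing 0.77 [381.9 253.3] [0.5402 0.318 ]
```

```bash
python3 -m inch '[{"travel":[0,2,10],"delta_rot":[0,0,0]},{"travel":[0,1,20],"delta_rot":[0,0,0]},{"travel":[0,0,25],"delta_rot":[0,0,0]},{"travel":[0,0,25],"delta_rot":[0,0,0]},{"travel":[0,0,18],"delta_rot":[0,0,0]},{"travel":[0,0,10],"delta_rot":[0,0,0]},{"travel":[0,0,5],"delta_rot":[0,0,0]},{"travel":[0,0,3],"delta_rot":[0,0,0]},{"travel":[0,0,0],"delta_rot":[0,0,0]},{"travel":[0,0,0],"delta_rot":[0,0,0]}]'
python3 -m inch '[{"travel":[0,0,1],"delta_rot":[0,0,0]},{"travel":[0,0,1],"delta_rot":[0,0,0]},{"travel":[0,0,1],"delta_rot":[0,0,0]},{"travel":[0,0,1],"delta_rot":[0,0,0]},{"travel":[0,0,1],"delta_rot":[0,0,0]},{"travel":[0,0,1],"delta_rot":[0,0,0]},{"travel":[0,0,1],"delta_rot":[0,0,0]},{"travel":[0,0,0],"delta_rot":[0,0,0]}]'
```

```text
t: 10.4
tool_pos: [0.5348, -0.2929, 0.0414]
tcp_rot: [0.001, 0.979, 0.206, 0.001]
force: [0.3, -1.2, -5.9]
finger_gap: 0.0365
grasp_force: 50.0
t: 11.2
tool_pos: [0.534, -0.2925, 0.0333]
tcp_rot: [-0.0, 0.979, 0.206, -0.0]
force: [-0.8, 0.6, -5.5]
finger_gap: 0.0366
grasp_force: 50.0
```

```bash
python3 -m inch '[{"travel":[0,0,0.7],"delta_rot":[0,0,0]},{"travel":[0,0,0.7],"delta_rot":[0,0,0]},{"travel":[0,0,0.7],"delta_rot":[0,0,0]},{"travel":[0,0,0.7],"delta_rot":[0,0,0]},{"travel":[0,0,0.7],"delta_rot":[0,0,0]},{"travel":[0,0,0],"delta_rot":[0,0,0]},{"travel":[0,0,0],"delta_rot":[0,0,0]}]'
python3 -m inch '[{"travel":[0,0,0.5],"delta_rot":[0,0,0]},{"travel":[0,0,0.5],"delta_rot":[0,0,0]},{"travel":[0,0,0],"delta_rot":[0,0,0]}]'
```

```text
t: 11.9
tool_pos: [0.5342, -0.2926, 0.03]
tcp_rot: [0.0, 0.979, 0.206, -0.0]
force: [-0.6, 0.8, -5.9]
finger_gap: 0.0364
grasp_force: 50.0
t: 12.2
tool_pos: [0.5341, -0.2925, 0.029]
tcp_rot: [-0.0, 0.979, 0.206, -0.0]
force: [0.1, -0.9, -5.8]
finger_gap: 0.0365
grasp_force: 50.0
```

```bash
python3 -m inch '[{"travel":[0,0,0.4],"delta_rot":[0,0,0]},{"travel":[0,0,0.4],"delta_rot":[0,0,0]},{"travel":[0,0,0],"delta_rot":[0,0,0]}]'
python3 -m inch '[{"travel":[0,0,0.4],"delta_rot":[0,0,0]},{"travel":[0,0,0.3],"delta_rot":[0,0,0]},{"travel":[0,0,0],"delta_rot":[0,0,0]}]'
```

```text
t: 12.5
tool_pos: [0.5341, -0.2926, 0.0282]
tcp_rot: [-0.0, 0.979, 0.206, -0.0]
force: [-0.3, -0.0, -5.2]
finger_gap: 0.0366
grasp_force: 50.0
t: 12.8
tool_pos: [0.5342, -0.2925, 0.0278]
tcp_rot: [0.0, 0.979, 0.206, 0.0]
force: [-1.0, 0.6, -2.7]
finger_gap: 0.0366
grasp_force: 50.0
```

```bash
python3 -m inch '[{"travel":[0,0,0.4],"delta_rot":[0,0,0]},{"travel":[0,0,0],"delta_rot":[0,0,0]}]'
python3 -m inch '[{"travel":[0,0,0],"delta_rot":[0,0,0]},{"travel":[0,0,0],"delta_rot":[0,0,0]},{"travel":[0,0,0],"delta_rot":[0,0,0]},{"travel":[0,0,0],"delta_rot":[0,0,0]},{"travel":[0,0,0],"delta_rot":[0,0,0]}]' 0.8
python3 -m inch '[{"travel":[0,0,-10],"delta_rot":[0,0,0]},{"travel":[0,0,-25],"delta_rot":[0,0,0]},{"travel":[0,0,-40],"delta_rot":[0,0,0]},{"travel":[0,0,-45],"delta_rot":[0,0,0]},{"travel":[0,0,-45],"delta_rot":[0,0,0]},{"travel":[8,-18,-45],"delta_rot":[0,0,0]},{"travel":[16,-37,-30],"delta_rot":[0,0,0]},{"travel":[18,-41,0],"delta_rot":[0,0,0]},{"travel":[18,-41,0],"delta_rot":[0,0,0]},{"travel":[18,-41,0],"delta_rot":[0,0,0]}]'
python3 -m inch '[{"travel":[18,-41,0],"delta_rot":[0,0,0]},{"travel":[18,-41,0],"delta_rot":[0,0,0]},{"travel":[18,-41,0],"delta_rot":[0,0,0]},{"travel":[18,-41,0],"delta_rot":[0,0,0]},{"travel":[16,-37,0],"delta_rot":[0,0,0]},{"travel":[16,-37,0],"delta_rot":[0,0,0]},{"travel":[12,-27,0],"delta_rot":[0,0,0]},{"travel":[0,0,0],"delta_rot":[0,0,0]},{"travel":[0,0,0],"delta_rot":[0,0,0]}]' 0.8
python3 - <<'E'
from h import *
f=look("wrist",["bushing","pot","block_hole0"],dict(bushing=.006,pot=0,block_hole0=.05)); save(f,"w4.png")
g=look("side",["bushing","lid"],dict(bushing=.006,lid=.008))
im=f["pixels"]; hsv=cv2.cvtColor(im,cv2.COLOR_RGB2HSV)
save({"pixels":np.vstack([cv2.resize(im[0:250,120:520],(640,400)),cv2.resize(g["pixels"][120:300,220:480],(640,200))])},"e.png")
E
```

```text
t: 13.0
tool_pos: [0.5343, -0.2925, 0.0277]
tcp_rot: [0.0, 0.979, 0.206, 0.0]
force: [-2.3, 1.4, 0.6]
finger_gap: 0.0366
grasp_force: 50.0
t: 13.5
tool_pos: [0.5344, -0.2927, 0.0273]
tcp_rot: [0.0, 0.979, 0.206, 0.0]
force: [0.5, 0.3, 0.0]
finger_gap: 0.073
grasp_force: 0.0
t: 14.5
tool_pos: [0.5336, -0.0968, 0.2683]
tcp_rot: [0.001, 0.979, 0.206, 0.001]
force: [0.1, -0.1, -1.1]
finger_gap: 0.0733
grasp_force: 0.0
t: 15.4
tool_pos: [0.533, 0.191, 0.2674]
tcp_rot: [0.0, 0.978, 0.207, 0.0]
force: [-0.8, -0.4, 0.7]
finger_gap: 0.0737
grasp_force: 0.0
wrist bushing 0.57 [234.9 135.7] [0.5326 0.3171]
wrist pot 0.86 [238.5 137.5] [0.5315 0.3129]
wrist block_hole0 0.85 [467. 219.] [ 0.5618 -0.0186]
side bushing 0.82 [271.9 246.3] [0.5286 0.3116]
side lid 0.62 [385.1 166.2] [ 0.5249 -0.2884]
side lid 0.57 [195.7 274.9] [0.6068 0.5604]
```

View pics/e.png

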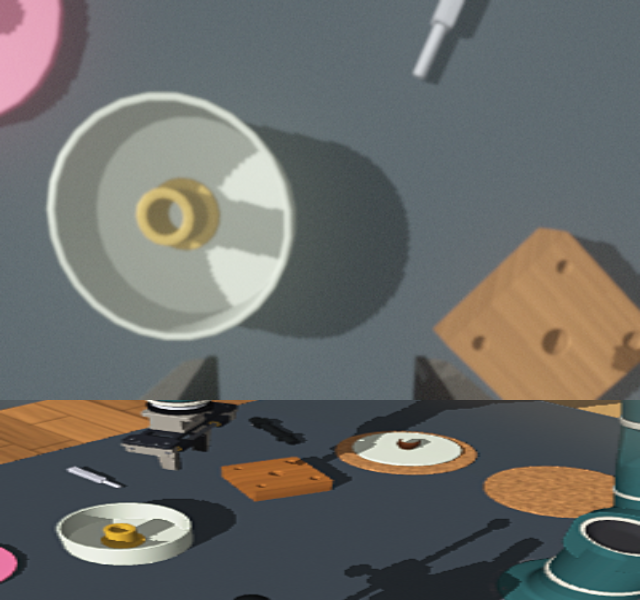

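The lid lies knob up, well inside the cork mat. The bushing's top ring is at wrist pixel (223,133) and the block hole at (466,214). I refine both by segmentation.

```bash
python3 - <<'E'
from h import *
f=look("wrist",["bushing"],dict(bushing=.006)); im=f["pixels"]
print("top",onz(f,(223.1,133.1),.066),"flange",onz(f,(234.4,133.8),.015),"hole",onz(f,(466.3,213.7),.05))
hsv=cv2.cvtColor(im,cv2.COLOR_RGB2HSV); m=((hsv[...,1]>90)&(hsv[...,2]>70)&(hsv[...,0]>12)&(hsv[...,0]<35)).astype(np.uint8)
s=m.copy(); s[:,:190]=0; s[:,280:]=0; s[:90]=0; s[185:]=0
# fit bushing xy: silhouette hull of projected cylinder vs mask hull (IoU)
from scipy.optimize import minimize
mh=np.zeros_like(s); cv2.fillConvexPoly(mh,cv2.convexHull(np.argwhere(s)[:,::-1].astype(np.int32)),1)
a=np.linspace(0,2*np.pi,48)
def sil(p):
    pts=[proj(f,(p[0]+R*np.cos(t),p[1]+R*np.sin(t),z)) for R,z in((.022,.066),(.031,.015),(.031,.006)) for t in a]
    o=np.zeros_like(s); h=cv2.convexHull(np.array(pts,np.float32)); cv2.fillConvexPoly(o,(h*16).round().astype(np.int32),1,shift=4); return o
g=min(((int((sil((x,y))!=mh).sum()),x,y) for x in np.arange(.520,.546,.001) for y in np.arange(.302,.326,.001)))
print("bushing",g,int(mh.sum()))
# block top face corners
b=m*0; bm=((hsv[...,0]<22)&(hsv[...,1]>90)&(hsv[...,2]>60)).astype(np.uint8); bm[:, :380]=0; bm[250:]=0
# dark hole
p=cv2.cvtColor(im,cv2.COLOR_RGB2GRAY)[200:228,452:482].astype(float)
w=np.clip(p.mean()-12-p,0,None); yy,xx=np.mgrid[200:228,452:482]; c=((w*xx).sum()/w.sum(),(w*yy).sum()/w.sum()); print("hole",c,onz(f,c,.05))
P=[onz(f,(120+u/1.6,v/1.6),.05)[:2].round(4) for u,v in((562,266),(479,343),(554,342),(631,342))];print(P)
E
```

```text
wrist bushing 0.56 [234.6 136.3] [0.5325 0.316 ]
top [0.53938882 0.3162161  0.066     ] flange [0.53691446 0.31528405 0.015     ] hole [ 0.56766941 -0.01496076  0.05      ]
bushing (235, np.float64(0.536), np.float64(0.316)) 1741
hole (np.float64(463.02971315442596), np.float64(211.79646966199954)) [ 0.56822895 -0.00956344  0.05      ]
[array([0.626, 0.012]), array([0.5415, 0.0425]), array([ 0.5676, -0.0149]), array([ 0.5936, -0.0744])]
```

```bash
python3 -m inch '[{"travel":[8,-17,0],"delta_rot":[0,0,0]},{"travel":[15,-32,10],"delta_rot":[0,0,0]},{"travel":[15,-32,25],"delta_rot":[0,0,0]},{"travel":[11,-22,35],"delta_rot":[0,0,0]},{"travel":[5,-10,35],"delta_rot":[0,0,0]},{"travel":[0,0,30],"delta_rot":[0,0,0]},{"travel":[0,0,20],"delta_rot":[0,0,0]},{"travel":[0,0,0],"delta_rot":[0,0,0]},{"travel":[0,0,0],"delta_rot":[0,0,0]}]' 0.8 40
python3 - <<'E'
from h import *
o=r.get_obs();from scipy.spatial.transform import Rotation as R
w=o['tcp_rot'];M=R.from_quat(np.r_[w[1:],w[0]]).as_matrix();print(o['tool_pos'],M.T@(np.array([.537,.316,.030])-o['tool_pos'])*1000)
E
```

```text
t: 16.75
tool_pos: [0.5374, 0.3161, 0.1123]
tcp_rot: [-0.0, 0.979, 0.206, -0.0]
force: [0.6, -0.6, 0.4]
finger_gap: 0.0734
grasp_force: 0.0
[0.5373678  0.31612875 0.11234101] [-3.87726068e-01 -1.08347532e-02  8.23410137e+01]
```

```bash
python3 -m inch '[{"travel":[0,0,15],"delta_rot":[0,0,0]},{"travel":[0,0,22],"delta_rot":[0,0,0]},{"travel":[0,0,22],"delta_rot":[0,0,0]},{"travel":[0,0,14],"delta_rot":[0,0,0]},{"travel":[0,0,7],"delta_rot":[0,0,0]},{"travel":[0,0,2],"delta_rot":[0,0,0]},{"travel":[0,0,0],"delta_rot":[0,0,0]},{"travel":[0,0,0],"delta_rot":[0,0,0]}]'
python3 -m inch '[{"travel":[0,0,0],"delta_rot":[0,0,0]},{"travel":[0,0,0],"delta_rot":[0,0,0]},{"travel":[0,0,0],"delta_rot":[0,0,0]},{"travel":[0,0,0],"delta_rot":[0,0,0]},{"travel":[0,0,0],"delta_rot":[0,0,0]},{"travel":[0,0,0],"delta_rot":[0,0,0]}]' 0.3 40
```

```text
t: 17.55
tool_pos: [0.5377, 0.3165, 0.031]
tcp_rot: [-0.0, 0.979, 0.206, 0.001]
force: [0.4, -1.1, -0.1]
finger_gap: 0.0737
grasp_force: 0.0
t: 18.15
tool_pos: [0.5369, 0.3169, 0.0303]
tcp_rot: [-0.001, 0.979, 0.206, 0.0]
force: [-0.7, 1.9, 1.6]
finger_gap: 0.0434
grasp_force: 40.0
```

```bash
python3 -m inch '[{"travel":[0,0,-5],"delta_rot":[0,0,0]},{"travel":[0,0,-10],"delta_rot":[0,0,0]},{"travel":[0,0,-20],"delta_rot":[0,0,0]},{"travel":[0,0,-30],"delta_rot":[0,0,0]},{"travel":[0,0,-35],"delta_rot":[0,0,0]},{"travel":[0,0,-30],"delta_rot":[0,0,0]},{"travel":[0,0,-15],"delta_rot":[0,0,0]},{"travel":[-3,9,-5],"delta_rot":[0,0,0]},{"travel":[-6,19,0],"delta_rot":[0,0,0]},{"travel":[-10,28,0],"delta_rot":[0,0,0]}]'
python3 -m inch '[{"travel":[-13,38,0],"delta_rot":[0,0,0]},{"travel":[-13,38,0],"delta_rot":[0,0,0]},{"travel":[-13,38,0],"delta_rot":[0,0,0]},{"travel":[-13,38,0],"delta_rot":[0,0,0]},{"travel":[-12,38,0],"delta_rot":[0,0,0]},{"travel":[-11,33,0],"delta_rot":[0,0,0]},{"travel":[-8,24,0],"delta_rot":[0,0,0]},{"travel":[-3,14,0],"delta_rot":[0,0,0]},{"travel":[0,0,0],"delta_rot":[0,0,0]},{"travel":[0,0,0],"delta_rot":[0,0,0]}]'
python3 - <<'E'
from h import *
o=r.get_obs();from scipy.spatial.transform import Rotation as R
w=o['tcp_rot'];M=R.from_quat(np.r_[w[1:],w[0]]).as_matrix();print(o['tool_pos'],M.T@(np.array([.5675,-.0155,.0743])-o['tool_pos'])*1000)
fs=[r.grab_frame(n) for n in("side","scene")]
for q in("bushing","block_hole0","block"):
    a=[(f,d[0]["position"]) for f in fs if (d:=r.pinpoint(q,f))]
    print(q,[np.round(p,1) for _,p in a], tri(a).round(4) if len(a)==2 else "")
z=o['tool_pos'][2]-.0243
print("expected bushing px",[proj(f,np.r_[o['tool_pos'][:2],z]).round(1) for f in fs])
save({"pixels":np.vstack([cv2.resize(f["pixels"][u:u+160,v:v+320],(600,300)) for f,u,v in((fs[0],80,200),(fs[1],100,130))])},"g.png")
E
```

```text
t: 19.15
tool_pos: [0.541, 0.2566, 0.1785]
tcp_rot: [0.0, 0.978, 0.207, -0.001]
force: [0.6, 0.3, -5.0]
finger_gap: 0.0435
grasp_force: 40.0
t: 20.15
tool_pos: [0.5682, -0.0151, 0.1794]
tcp_rot: [-0.001, 0.978, 0.206, -0.001]
force: [-0.7, -0.3, -5.3]
finger_gap: 0.0436
grasp_force: 40.0
[ 0.56816956 -0.01508162  0.17940099] [ -0.70771497   0.28748233 105.10118319]
bushing [array([334.2, 167. ]), array([265. , 186.1])] [ 0.5593 -0.0176  0.1503]
block_hole0 [array([333.6, 186.4]), array([273.6, 212.6])] [ 0.5557 -0.0077  0.0533]
block [array([330.8, 193.4]), array([270.3, 224.9])] [ 0.5688 -0.012   0.0068]
expected bushing px [array([332.6, 164.5]), array([264.9, 188. ])]
```

View pics/g.png

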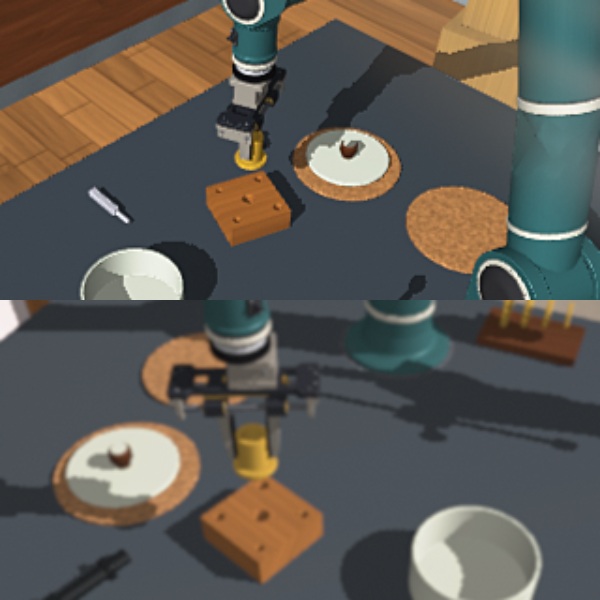

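Both crops show the bushing upright in the gripper above the block, with the lid on the mat. The hole is at about side (332,186) and scene (271,215). I descend part way and check it.

```bash
python3 -m inch '[{"travel":[-0.7,0,10],"delta_rot":[0,0,0]},{"travel":[0,0,20],"delta_rot":[0,0,0]},{"travel":[0,0,25],"delta_rot":[0,0,0]},{"travel":[0,0,18],"delta_rot":[0,0,0]},{"travel":[0,0,9],"delta_rot":[0,0,0]},{"travel":[0,0,3],"delta_rot":[0,0,0]},{"travel":[0,0,0],"delta_rot":[0,0,0]},{"travel":[0,0,0],"delta_rot":[0,0,0]}]'
python3 - <<'E'
from h import *
o=r.get_obs(); print(o['tool_pos'])
fs=[r.grab_frame(n) for n in("side","scene")]
for f,p in zip(fs,((332.3,186.1),(270.8,215.2))): print(onz(f,p,.05),proj(f,(.5675,-.0155,.05)))
z=o['tool_pos'][2]-.0243
a=np.linspace(0,6.28,40)
out=[]
for f,u,v in((fs[0],130,280),(fs[1],150,220)):
    im=cv2.resize(f["pixels"][u:u+100,v:v+100],(400,400),interpolation=cv2.INTER_CUBIC)
    dr=lambda c,R,z,col: cv2.polylines(im,[(((np.array([proj(f,(c[0]+R*np.cos(t),c[1]+R*np.sin(t),z)) for t in a])-[v,u]+.5)*4)).astype(np.int32)],True,col,1)
    dr(o['tool_pos'],.031,z,(255,0,0)); dr((.5675,-.0155),.011,.05,(0,255,255)); out.append(im)
save({"pixels":np.hstack(out)},"k.png")
E
```

```text
t: 21.35
tool_pos: [0.5689, -0.0166, 0.0959]
tcp_rot: [0.0, 0.979, 0.206, 0.001]
force: [0.2, 0.2, -5.0]
finger_gap: 0.044
grasp_force: 40.0
[ 0.56887382 -0.01659723  0.09587885]
[ 0.5634619  -0.01357087  0.05      ] [331.90824012 185.31104134]
[ 0.5678128  -0.00675116  0.05      ] [268.09935811 214.22565669]
```

View pics/k.png

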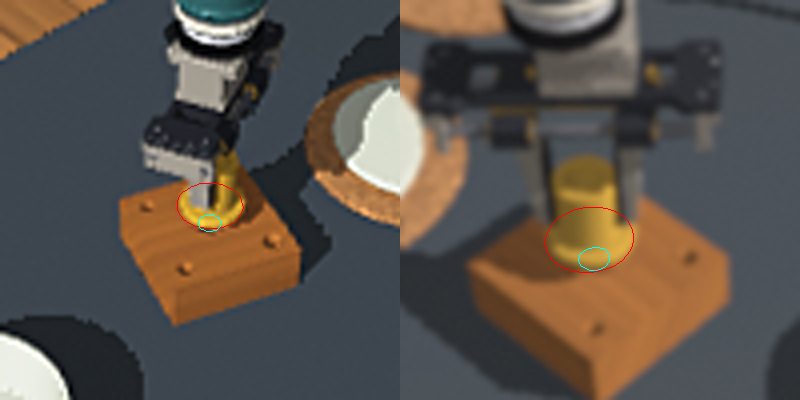

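The overlay puts the hole (cyan) under the flange (red) in both views to within about 1 mm. I descend slowly from here.

```bash
python3 -m inch '[{"travel":[-0.5,0,3],"delta_rot":[0,0,0]},{"travel":[0,0,4],"delta_rot":[0,0,0]},{"travel":[0,0,4],"delta_rot":[0,0,0]},{"travel":[0,0,3],"delta_rot":[0,0,0]},{"travel":[0,0,1],"delta_rot":[0,0,0]},{"travel":[0,0,0],"delta_rot":[0,0,0]},{"travel":[0,0,0],"delta_rot":[0,0,0]}]'
python3 -m inch '[{"travel":[0,0,0.7],"delta_rot":[0,0,0]},{"travel":[0,0,0.7],"delta_rot":[0,0,0]},{"travel":[0,0,0.7],"delta_rot":[0,0,0]},{"travel":[0,0,0.6],"delta_rot":[0,0,0]},{"travel":[0,0,0],"delta_rot":[0,0,0]},{"travel":[0,0,0],"delta_rot":[0,0,0]}]'
```

```text
t: 22.15
tool_pos: [0.5677, -0.0168, 0.08]
tcp_rot: [-0.0, 0.979, 0.206, 0.0]
force: [-0.3, 0.2, -5.0]
finger_gap: 0.0435
grasp_force: 40.0
t: 22.75
tool_pos: [0.5676, -0.0169, 0.0773]
tcp_rot: [0.0, 0.979, 0.206, -0.0]
force: [0.9, -0.3, -5.8]
finger_gap: 0.0436
grasp_force: 40.0
```

```bash
python3 -m inch '[{"travel":[0.4,-0.9,0.5],"delta_rot":[0,0,0]},{"travel":[0,0,0.5],"delta_rot":[0,0,0]},{"travel":[0,0,0.5],"delta_rot":[0,0,0]},{"travel":[0,0,0.5],"delta_rot":[0,0,0]},{"travel":[0,0,0],"delta_rot":[0,0,0]},{"travel":[0,0,0],"delta_rot":[0,0,0]}]'
python3 -m inch '[{"travel":[0,0,0.4],"delta_rot":[0,0,0]},{"travel":[0,0,0.3],"delta_rot":[0,0,0]},{"travel":[0,0,0],"delta_rot":[0,0,0]}]'
```

```text
t: 23.35
tool_pos: [0.5677, -0.0159, 0.0753]
tcp_rot: [0.0, 0.979, 0.206, -0.0]
force: [-0.7, -0.2, -5.0]
finger_gap: 0.0434
grasp_force: 40.0
t: 23.65
tool_pos: [0.5676, -0.0159, 0.0746]
tcp_rot: [0.0, 0.979, 0.206, -0.0]
force: [0.7, -0.7, -5.6]
finger_gap: 0.0436
grasp_force: 40.0
```

```bash
python3 -m inch '[{"travel":[0,0,0.3],"delta_rot":[0,0,0]},{"travel":[0,0,0.3],"delta_rot":[0,0,0]},{"travel":[0,0,0],"delta_rot":[0,0,0]}]'
python3 -m inch '[{"travel":[0,0,0.2],"delta_rot":[0,0,0]},{"travel":[0,0,0.2],"delta_rot":[0,0,0]},{"travel":[0,0,0],"delta_rot":[0,0,0]}]'
```

```text
t: 23.95
tool_pos: [0.5677, -0.0159, 0.0743]
tcp_rot: [0.0, 0.979, 0.206, 0.0]
force: [-1.1, -0.1, -2.8]
finger_gap: 0.0435
grasp_force: 40.0
t: 24.25
tool_pos: [0.5677, -0.0159, 0.0742]
tcp_rot: [0.0, 0.979, 0.206, 0.0]
force: [-3.1, -0.4, 4.8]
finger_gap: 0.0435
grasp_force: 40.0
```

In contact. I release and retreat straight up, then look.

```bash
python3 -m inch '[{"travel":[0,0,0],"delta_rot":[0,0,0]},{"travel":[0,0,0],"delta_rot":[0,0,0]},{"travel":[0,0,0],"delta_rot":[0,0,0]},{"travel":[0,0,0],"delta_rot":[0,0,0]},{"travel":[0,0,0],"delta_rot":[0,0,0]}]' 0.8
python3 -m inch '[{"travel":[0,0,-5],"delta_rot":[0,0,0]},{"travel":[0,0,-15],"delta_rot":[0,0,0]},{"travel":[0,0,-30],"delta_rot":[0,0,0]},{"travel":[0,0,-45],"delta_rot":[0,0,0]},{"travel":[0,0,-45],"delta_rot":[0,0,0]},{"travel":[-20,0,-40],"delta_rot":[0,0,0]},{"travel":[-25,0,-30],"delta_rot":[0,0,0]},{"travel":[-20,0,0],"delta_rot":[0,0,0]},{"travel":[0,0,0],"delta_rot":[0,0,0]},{"travel":[0,0,0],"delta_rot":[0,0,0]}]'
python3 - <<'E'
from h import *
f=r.grab_frame("wrist"); g=r.grab_frame("side"); h=r.grab_frame("scene")
for q,z in(("bushing",.05),("block",0)):
    print(q,[(n,onz(k,d[0]["position"],z).round(4)) for n,k in zip("wgh",(f,g,h)) if (d:=r.pinpoint(q,k))])
save({"pixels":np.vstack([cv2.resize(f["pixels"][0:240,160:480],(400,300)),cv2.resize(g["pixels"][120:240,280:440],(400,300))])},"l.png")
c=proj(f,(.5676,-.0157,.1)); print(c)
E
```

```text
t: 24.75
tool_pos: [0.5678, -0.0159, 0.0736]
tcp_rot: [-0.0, 0.979, 0.206, 0.0]
force: [0.6, 0.3, 1.4]
finger_gap: 0.0732
grasp_force: 0.0
t: 25.75
tool_pos: [0.5084, -0.0421, 0.2845]
tcp_rot: [0.0, 0.979, 0.206, 0.001]
force: [0.0, 0.0, -0.5]
finger_gap: 0.0738
grasp_force: 0.0
bushing [('w', array([ 0.5665, -0.019 ,  0.05  ])), ('g', array([ 0.5709, -0.0199,  0.05  ])), ('h', array([ 0.5636, -0.0204,  0.05  ]))]
block [('w', array([ 0.5681, -0.0154,  0.    ])), ('g', array([ 0.5724, -0.017 ,  0.    ])), ('h', array([ 0.5584, -0.0145, -0.    ]))]
[316.45846889 125.97087192]
```

View pics/l.png

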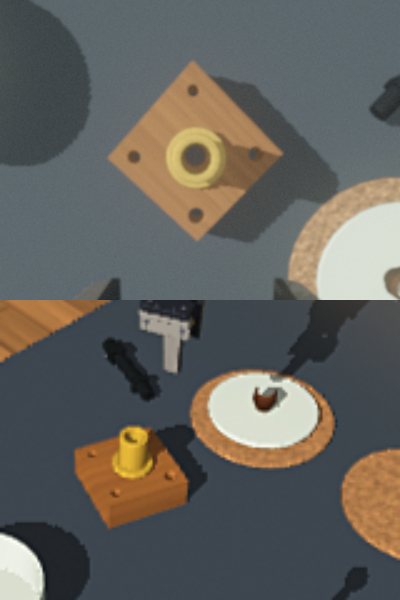

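The bushing stands flange down over the middle hole, which shows concentric through the bore at (196,157) in the crop. The lid sits inside the mat. One numeric check of the centring follows.

```bash
python3 - <<'E'
from h import *
f=r.grab_frame("wrist"); im=f["pixels"]; gr=cv2.cvtColor(im,cv2.COLOR_RGB2GRAY).astype(float)
H=[]
for u,v in((193,90),(134,157),(195,215),(255,154)):
    x,y=160+u*.8,v*.8; x0,y0=int(x)-8,int(y)-8; p=gr[y0:y0+17,x0:x0+17]; w=np.clip(np.median(p)-15-p,0,None); yy,xx=np.mgrid[y0:y0+17,x0:x0+17]
    H.append(onz(f,((w*xx).sum()/w.sum(),(w*yy).sum()/w.sum()),.05)[:2])
H=np.array(H); print(H.round(4),"centre",(H[0]+H[2])/2,(H[1]+H[3])/2)
# flange: yellower than wood
hsv=cv2.cvtColor(im,cv2.COLOR_RGB2HSV); print(hsv[int(157*.8),160+int(174*.8)],hsv[int(157*.8),160+int(155*.8)])
s=((hsv[...,0]>=18)&(hsv[...,0]<35)&(hsv[...,1]>80)).astype(np.uint8); m=np.zeros_like(s); m[95:155,285:350]=s[95:155,285:350]
m=cv2.morphologyEx(m,cv2.MORPH_OPEN,np.ones((3,3)))
mh=np.zeros_like(s); cv2.fillConvexPoly(mh,cv2.convexHull(np.argwhere(m)[:,::-1].astype(np.int32)),1)
a=np.linspace(0,6.28,48)
def sil(p):
    o=np.zeros_like(s); h=cv2.convexHull(np.array([proj(f,(p[0]+R*np.cos(t),p[1]+R*np.sin(t),z)) for R,z in((.022,.11),(.031,.059),(.031,.05)) for t in a],np.float32)); cv2.fillConvexPoly(o,(h*16).round().astype(np.int32),1,shift=4); return o
print(min((int((sil((x,y))!=mh).sum()),x,y) for x in np.arange(.557,.58,.001) for y in np.arange(-.026,-.004,.001)),mh.sum())
E
```

```text
[[ 0.6263  0.0136]
 [ 0.542   0.0441]
 [ 0.5116 -0.04  ]
 [ 0.5957 -0.0703]] centre [ 0.56895015 -0.01317333] [ 0.56882975 -0.01311885]
[ 23 112 223] [ 15 123 176]
(30, np.float64(0.5670000000000001), np.float64(-0.01599999999999999)) 1991
```

```bash
python3 - <<'E'
from h import *
f=r.grab_frame("wrist"); im=f["pixels"]; hsv=cv2.cvtColor(im,cv2.COLOR_RGB2HSV)
s=((hsv[...,0]<35)&(hsv[...,1]>75)).astype(np.uint8); s[200:]=0; s[:, :230]=0; s[:,395:]=0
n,l,st,c=cv2.connectedComponentsWithStats(s); i=1+st[1:,4].argmax(); print(st[i])
mh=np.zeros_like(s); cv2.fillConvexPoly(mh,cv2.convexHull(np.argwhere(l==i)[:,::-1].astype(np.int32)),1)
def sil(p):
    a=p[2]+np.pi/4+np.arange(4)*np.pi/2; R=.065*2**.5
    h=cv2.convexHull(np.array([proj(f,(p[0]+R*np.cos(t),p[1]+R*np.sin(t),z)) for z in(0,.05) for t in a],np.float32)); o=np.zeros_like(s); cv2.fillConvexPoly(o,(h*16).round().astype(np.int32),1,shift=4); return o
th=np.arctan2(.0136+.04,.6263-.5116)-np.pi/4
print(sorted((int((sil((x,y,th+d))!=mh).sum()),round(x,4),round(y,4),d) for d in(-.03,-.015,0,.015,.03) for x in np.arange(.562,.575,.001) for y in np.arange(-.02,-.008,.001))[:4],mh.sum())
E
```

```text
[  247    48   140   144 10072]
[(125, np.float64(0.569), np.float64(-0.014), 0), (139, np.float64(0.569), np.float64(-0.015), 0), (171, np.float64(0.569), np.float64(-0.015), 0.015), (206, np.float64(0.569), np.float64(-0.014), -0.015)] 10497
```

The bushing at (0.567, -0.016) sits about 3 mm off the hole centre at (0.569, -0.0135). That is worth correcting, so I re-grip, lift slightly, shift and set it down again.

```bash
python3 -m inch '[{"travel":[20,0,0],"delta_rot":[0,0,0]},{"travel":[25,0,20],"delta_rot":[0,0,0]},{"travel":[20,0,30],"delta_rot":[0,0,0]},{"travel":[0,0,45],"delta_rot":[0,0,0]},{"travel":[0,0,45],"delta_rot":[0,0,0]},{"travel":[0,0,30],"delta_rot":[0,0,0]},{"travel":[0,0,20],"delta_rot":[0,0,0]},{"travel":[0,0,13],"delta_rot":[0,0,0]},{"travel":[0,0,6],"delta_rot":[0,0,0]},{"travel":[0,0,0],"delta_rot":[0,0,0]}]'
python3 -m inch '[{"travel":[0,0,0],"delta_rot":[0,0,0]},{"travel":[0,0,0],"delta_rot":[0,0,0]},{"travel":[0,0,0],"delta_rot":[0,0,0]},{"travel":[0,0,0],"delta_rot":[0,0,0]},{"travel":[0,0,0],"delta_rot":[0,0,0]},{"travel":[0,0,0],"delta_rot":[0,0,0]}]' 0.3 40
```

```text
t: 27.3
tool_pos: [0.5677, -0.0158, 0.0744]
tcp_rot: [-0.0, 0.979, 0.206, -0.0]
force: [0.1, -0.1, 0.6]
finger_gap: 0.0737
grasp_force: 0.0
t: 27.9
tool_pos: [0.568, -0.0159, 0.0752]
tcp_rot: [0.0, 0.979, 0.206, 0.0]
force: [-1.9, 0.3, 5.4]
finger_gap: 0.0437
grasp_force: 40.0
```

```bash
python3 -m inch '[{"travel":[0,0,-1.5],"delta_rot":[0,0,0]},{"travel":[0,0,-1.5],"delta_rot":[0,0,0]},{"travel":[1,-0.5,0],"delta_rot":[0,0,0]},{"travel":[1,-0.5,0],"delta_rot":[0,0,0]},{"travel":[0.8,-0.3,0],"delta_rot":[0,0,0]},{"travel":[0,0,0],"delta_rot":[0,0,0]},{"travel":[0,0,0],"delta_rot":[0,0,0]}]'
python3 -m inch '[{"travel":[0,0,0.5],"delta_rot":[0,0,0]},{"travel":[0,0,0.5],"delta_rot":[0,0,0]},{"travel":[0,0,0.4],"delta_rot":[0,0,0]},{"travel":[0,0,0.4],"delta_rot":[0,0,0]},{"travel":[0,0,0],"delta_rot":[0,0,0]},{"travel":[0,0,0],"delta_rot":[0,0,0]}]'
python3 -m inch '[{"travel":[0,0,0.3],"delta_rot":[0,0,0]},{"travel":[0,0,0.3],"delta_rot":[0,0,0]},{"travel":[0,0,0.2],"delta_rot":[0,0,0]},{"travel":[0,0,0],"delta_rot":[0,0,0]}]'
```

```text
t: 28.6
tool_pos: [0.5696, -0.0136, 0.0775]
tcp_rot: [-0.0, 0.979, 0.206, -0.0]
force: [-0.8, 0.5, -6.2]
finger_gap: 0.0439
grasp_force: 40.0
t: 29.2
tool_pos: [0.5697, -0.0136, 0.0758]
tcp_rot: [-0.0, 0.979, 0.206, 0.0]
force: [0.3, -0.6, -4.8]
finger_gap: 0.0438
grasp_force: 40.0
t: 29.6
tool_pos: [0.5697, -0.0136, 0.0753]
tcp_rot: [0.0, 0.979, 0.206, -0.0]
force: [-2.2, -0.7, -0.3]
finger_gap: 0.0436
grasp_force: 40.0
```

```bash
python3 -m inch '[{"travel":[0,0,0.2],"delta_rot":[0,0,0]},{"travel":[0,0,0],"delta_rot":[0,0,0]}]'
python3 -m inch '[{"travel":[0,0,0],"delta_rot":[0,0,0]},{"travel":[0,0,0],"delta_rot":[0,0,0]},{"travel":[0,0,0],"delta_rot":[0,0,0]},{"travel":[0,0,0],"delta_rot":[0,0,0]},{"travel":[0,0,0],"delta_rot":[0,0,0]}]' 0.8
python3 -m inch '[{"travel":[0,0,-5],"delta_rot":[0,0,0]},{"travel":[0,0,-15],"delta_rot":[0,0,0]},{"travel":[0,0,-30],"delta_rot":[0,0,0]},{"travel":[0,0,-45],"delta_rot":[0,0,0]},{"travel":[0,0,-45],"delta_rot":[0,0,0]},{"travel":[-20,0,-40],"delta_rot":[0,0,0]},{"travel":[-25,0,-30],"delta_rot":[0,0,0]},{"travel":[-20,0,0],"delta_rot":[0,0,0]},{"travel":[0,0,0],"delta_rot":[0,0,0]},{"travel":[0,0,0],"delta_rot":[0,0,0]}]'
python3 - <<'E'
from h import *
f=r.grab_frame("wrist"); im=f["pixels"]; gr=cv2.cvtColor(im,cv2.COLOR_RGB2GRAY).astype(float)
H=[]
for u,v in((193,90),(134,157),(195,215),(255,154)):
    x,y=160+u*.8,v*.8; x0,y0=int(x)-8,int(y)-8; p=gr[y0:y0+17,x0:x0+17]; w=np.clip(np.median(p)-15-p,0,None); yy,xx=np.mgrid[y0:y0+17,x0:x0+17]
    H.append(onz(f,((w*xx).sum()/w.sum(),(w*yy).sum()/w.sum()),.05)[:2])
H=np.array(H); print("centre",(H[0]+H[2])/2,(H[1]+H[3])/2)
hsv=cv2.cvtColor(im,cv2.COLOR_RGB2HSV)
s=((hsv[...,0]>=18)&(hsv[...,0]<35)&(hsv[...,1]>80)).astype(np.uint8); m=np.zeros_like(s); m[95:155,285:350]=s[95:155,285:350]
m=cv2.morphologyEx(m,cv2.MORPH_OPEN,np.ones((3,3)))
mh=np.zeros_like(s); cv2.fillConvexPoly(mh,cv2.convexHull(np.argwhere(m)[:,::-1].astype(np.int32)),1)
a=np.linspace(0,6.28,48)
def sil(p):
    o=np.zeros_like(s); h=cv2.convexHull(np.array([proj(f,(p[0]+R*np.cos(t),p[1]+R*np.sin(t),z)) for R,z in((.022,.11),(.031,.059),(.031,.05)) for t in a],np.float32)); cv2.fillConvexPoly(o,(h*16).round().astype(np.int32),1,shift=4); return o
print(min((int((sil((x,y))!=mh).sum()),x,y) for x in np.arange(.557,.58,.001) for y in np.arange(-.026,-.004,.001)),mh.sum())
save(r.grab_frame("side"),"fin.png")
E
```

```text
t: 29.8
tool_pos: [0.5697, -0.0136, 0.0753]
tcp_rot: [0.0, 0.979, 0.206, -0.0]
force: [-2.3, -1.2, 3.2]
finger_gap: 0.0438
grasp_force: 40.0
t: 30.3
tool_pos: [0.5698, -0.0136, 0.0748]
tcp_rot: [0.0, 0.979, 0.206, 0.0]
force: [0.3, -0.0, 0.4]
finger_gap: 0.0736
grasp_force: 0.0
t: 31.3
tool_pos: [0.5104, -0.0398, 0.2857]
tcp_rot: [0.0, 0.979, 0.206, 0.001]
force: [0.8, 0.7, -0.1]
finger_gap: 0.0733
grasp_force: 0.0
centre [ 0.56901061 -0.01297557] [ 0.56911201 -0.01314741]
(49, np.float64(0.5690000000000001), np.float64(-0.013999999999999988)) 1978
```

View pics/fin.png

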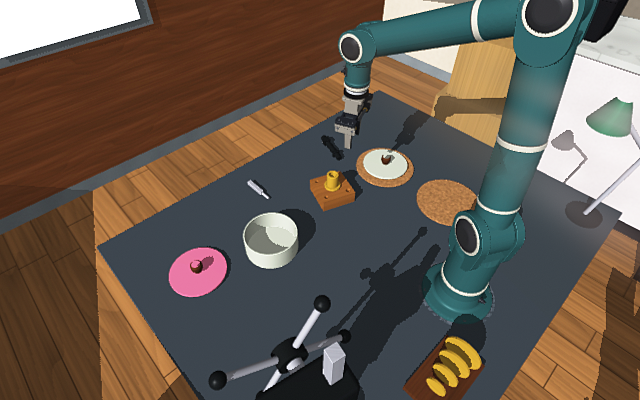

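The final view shows the lid on the far mat at (385,163), the bushing upright on the block at (332,181), and an empty crock at (271,240). The bushing is now within about 1 mm of the hole centre, and nothing else has moved.

```bash
python3 -c "from cell import r; print(r.sign_off())"
```

```text
the job is handed in; nothing more can be done
None
```

The job is handed in at about 31 s: the lid is knob up on the far cork mat, and the bushing stands flange down over the block's middle hole, about 1 mm off centre by the wrist camera after one small correction.

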